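# Shelve a lacquered pedal base plate with a lifter

## Robot

A 6-joint arm with a two-finger parallel gripper is mounted at the origin on the work surface. World frame = base frame: x ahead of the robot, y to its left, z up, the work surface at z = 0. Lengths are in mm, angles in rad, forces in N, time in s.
With the tool pointing down it reaches from about 275 to 1000 mm from the base axis. Payload 8.4 kg.
Tool frame: the origin (TCP) lies where the fingers leave the gripper's body, on its centre line; the fingertips stand 73 mm ahead of it and the grasp point (between the pads) lies 54 mm ahead of it (grip_point_offset is the distance from the TCP to the grasp point, in mm); z points along the fingers, y is the direction in which the jaws open and shut (so a half turn about z gives the same grasp; the last joint's range is limited). The gripper opens to 85 mm and grips with 20 to 120 N. Pads are 22 mm wide; open, the fingers measure 114 mm over their backs; the gripper's body (76 mm by 85 mm) begins 54 mm behind the grasp point. The pads swing forward as they close: fully open they stand 13 mm farther back than shut.
Start: joints at [1.149, 0.353, 1.633, -0, 1.155, -0.002], TCP at [254.735, 570.735, 303.881] pointing down, gripper open.
Joint ranges: [-2.63, 2.63], [-0.92, 2.1], [0.06, 2.66], [-1.3, 4.44], [0, 2.69], [-3.02, 3.02]. Speed limits (rad/s): [2.22, 2.22, 2.79, 3.14, 3.14, 3.14].

## Interface

Orientations are given as [roll, pitch, yaw] about the fixed x, y, z axes, in that order (R = Rz(yaw) Ry(pitch) Rx(roll)).
In Python, from rig import sense, grab_frame, sign_off, grip_point_offset gives the robot as it stands. The module is installed in compiled form; this text tells all that it offers.
- The arm moves only by the tool drive_tool, never from a script. Its argument "targets" is one flat list of numbers, 7 for each row, row after row: the shift along the tool's x, y, z in m, then the turn, a rotation vector about the tool's x, y, z in rad, then the opening, from 0 (shut) to 1 (fully open). In form: [tx, ty, tz, wx, wy, wz, grip, tx, ty, tz, wx, wy, wz, grip, ...]. A call has 1 to 12 rows; each row is the pose to reach, as a shift and turn from the pose commanded when the call began, along the tool's axes at that moment; what a row does not reach only later rows make up. A row lasts 1/12 s, in which the tool goes at most 41.7 mm and 7.16 degrees, less where a joint would pass 70% of its speed; a pose out of reach is approached as far as the arm can. A call with a gripper value outside its range is refused whole. The fingers move at their own pace and stop on an object; "force" is the grip in N (left out, the last holds). Time passes only in rows, so rows that repeat a pose let the fingers close. It gives the time, the measured TCP pose, the force and the opening at its end, in the units of the state.
- sense(): the state, without advancing time (a new reading comes with each control period).
- grab_frame(name): name is "side" or "top" or "wrist"; returns a dict with "color" (384x512x3 uint8, blue, green, red), "vertical_fov" (degrees; the focal length in pixels is half the picture's height over the tangent of half this angle, whatever the lens; pixels are square), "cx", "cy" (the principal point, pixels), "world_from_camera" (4x4, takes a point from camera to world coordinates). Camera axes: x right, y down, z forward; pixel columns grow to the right and rows downward; lengths in mm; the calibration is good to about 2 mm. A picture is of the moment at which its call begins. There is no depth.
- sign_off(): hands the job in, once; it reports no verdict.
The state is a dict: "clock": time; "qpos": joint angles; "qvel": joint speeds; "joint_efforts": joint torques, N m; "eef_pos": TCP position; "tcp_rot": TCP orientation; "contact_force": force on the tool from outside, world axes, zero at the start; "wrist_torque": the same for the moment, N m; "opening": opening from 0.0 (shut) to 1.0 (fully open).
Only numpy, scipy, OpenCV 4.12 (cv2) and the standard library are available. Lean on these libraries where they do the work, as an engineer would, in place of code of your own. Each camera call takes 0.05 s, during which the arm holds its last target. There are 200 camera calls.

## Task

Without touching the blue lacquered base plate with the gripper, take the lifter by its handle, slide its blade under the plate between the rubber feet, lift the plate and set it down gently on the grey felt pad on top of the bamboo organiser, feet down, centred and squared up on the pad by eye. Then draw the lifter out and put it back down on the bare sideboard, standing on its blade and heel. Leave the capo, both pedals and the dish where they are.

Things in the scene. Friction and masses are not known exactly. Their poses are not given: they have to be found in the camera images.
- plate_mid (a point): blue lacquered pedal base plate: slab 96 mm (its x) by 120 mm (its y) by 4 mm on four black rubber feet 12 mm tall, 14 mm in diameter, at x = +-40, y = +-52 mm: a free gap 12 mm high under it. The point is the slab's centre, 14 mm above the bottom of the feet; z up. It starts on the sideboard (z = 0), to the robot's left, and is too wide to grip
- plate: the same base plate, 100 to 210 g; origin level with the feet's undersides, below the centre, axes as for plate_mid. Between the feet the gap is 90 mm wide for a blade going in along its x (at the start its -x side is free for this), only 66 mm along its y
- lifter_grip (a point): lifter (cranked spatula), point to grip: on its dark wooden bar handle (22 mm wide along y, 24 mm tall, from x = -65 to +35 mm), half-way up, 40 mm above the surface the lifter stands on. x points along the handle to the blade, z up. Flat steel blade 64 mm wide (y), 3 mm thick, from x = +55 to +150 mm, underside 40 mm below this point
- lifter: the same lifter, 200 g, 215 mm long; origin 40 mm below lifter_grip, level with the blade's underside, same axes. A heel under the handle's tail (x = -64 to -50 mm) reaches down to the level of the blade's underside, so it stands level by itself on heel and blade. A sloping neck joins handle and blade (x = 27 to 60 mm)
- pad (a point): grey felt pad, 126 mm (x) by 150 mm (y), on the flat top of the bamboo organiser; the point is the centre of its upper face, 85 mm above the sideboard; x and y along its edges, z up. The plate belongs with its x along the pad's x, either way round. The lifter best comes and goes over the pad's -x edge, which has no rim
- organiser: two-tier bamboo organiser, fixed, 140 mm (x) by 240 mm (y), top 82 mm high without rims, origin under its centre, front to its -x with a drawer of picks ajar (sticks out 26 mm, knob 38 mm, at most 42 mm high). The pad covers its +y part (7 mm in from the front edge), the capo lies on its -y part
- capo: chrome guitar capo, 12 x 90 x 30 mm, loose on the organiser's top beside the pad, origin at the centre of its underside; leave alone
- wah: aluminium wah pedal with a black-ribbed treadle, 245 x 98 mm, 82 mm high, loose, origin at the centre of its underside, beyond the work; leave alone
- distortion: black distortion pedal with three white knobs, 116 x 68 mm, 56 mm high, loose, origin at the centre of its underside; leave alone
- dish: blue ceramic dish, 96 mm across, 28 mm high, origin at the centre of its underside; leave alone
Not all that is in view belongs to the job. What is meant by the plate is not red or turquoise, and is the smaller of those in its own colour.

How it is judged (in metres and radians):
On the way, in this order (a step that is already met when the one before it is completed fails the run):
1. the plate rides level on the lifter, at least 30 mm up (contact force between lifter and plate above 0.4 N and height (world z) of plate_mid above 0.044 m and angle between plate_mid's own z axis and vertical below 0.3 rad), for 0.3 s.
2. the plate stands on the pad, centred and square, with the lifter clear of it (x of plate_mid in the frame of pad between -0.02 and 0.02 m and y of plate_mid in the frame of pad between -0.02 and 0.02 m and z of plate_mid in the frame of pad between 0.01 and 0.018 m and angle between the x axis of plate_mid and the x axis of pad, either way round below 0.2 rad and angle between plate_mid's own z axis and vertical below 0.06 rad and contact force between lifter and plate below 0.05 N), for 0.3 s.
At the end, for the whole second after the job is handed in: Plate at rest, feet down on the felt pad, centre within 20 mm of the pad's along each edge, within 0.2 rad of square (either way round), lifter clear of it; lifter at rest, level on the sideboard on blade and heel (grip point 35 to 45 mm up), clear of the organiser (all of step 2 and height (world z) of lifter_grip between 0.035 and 0.045 m and angle between lifter_grip's own z axis and vertical below 0.06 rad and contact force between lifter and organiser below 0.05 N and linear speed of each of plate, lifter below 0.02 m/s); the robot touches nothing.
It fails at once if the gripper or arm touches the plate (contact force between any of the fingers, the arm and plate above 0.5 N).
It fails at once if the plate hits the organiser with more than 30 N (dropped) (contact force between plate and organiser above 30 N).
It fails at once if the capo, a pedal or the dish is moved by more than 20 mm (distance of any of capo, wah, distortion, dish from where it was at the start of the episode above 0.02 m).
It also fails if it takes over 72 s, if anything falls off the work surface, if the arm or the gripper's body presses on something with over 40 N, if the wrist force passes 120 N, or if a joint passes its speed limit or range.

## Working session

There is one attempt and no reset: what is moved stays moved. The work goes in short steps, Python scripts to look and compute and a tool call to move; the robot and the scene stay as the last step left them, time stands still between calls to the robot, and variables do not carry over. Pictures are saved under pics/ and viewed, about 8 in all and at most 12, crops included, and the job is handed in when it is done.

Besides the shell and the picture viewer there is one more tool, called after ">>>" as name(argument=value, ...) on one line, values as JSON. drive_tool: Moves the arm, as the interface text tells. Its arguments: {"type":"object","properties":{"targets":{"type":"array"},"force":{"type":"number"}},"required":["targets"]}

```bash
mkdir -p pics
cat > h.py <<'E'
import numpy as np, cv2
from rig import sense, grab_frame, sign_off, grip_point_offset
def load(n):
    d=np.load(f'pics/{n}.npz'); return {k:d[k] for k in d}
def snap(cam,n):
    f=grab_frame(cam); np.savez(f'pics/{n}.npz',**f); cv2.imwrite(f'pics/{n}.png',f['color']); return f
def fl(f): return f['color'].shape[0]/2/np.tan(np.radians(float(f['vertical_fov']))/2)
def cast(f,uv,z):
    uv=np.atleast_2d(np.array(uv,float)); F=fl(f); T=f['world_from_camera']
    d=np.c_[(uv[:,0]-f['cx'])/F,(uv[:,1]-f['cy'])/F,np.ones(len(uv))]@T[:3,:3].T
    o=T[:3,3]; return o+d*((z-o[2])/d[:,2])[:,None]
def proj(f,P):
    P=np.atleast_2d(np.array(P,float)); T=f['world_from_camera']; q=(P-T[:3,3])@T[:3,:3]; F=fl(f)
    return q[:,:2]/q[:,2:]*F+[float(f['cx']),float(f['cy'])]
E
python3 - <<'E'
from h import *
for c in ('top','side'):
    f=snap(c,c+'0'); print(c,fl(f),f['cx'],f['cy'],f['world_from_camera'].round(2).tolist())
a=cv2.imread('pics/top0.png');b=cv2.imread('pics/side0.png')
print(sense(),grip_point_offset)
E
```

```text
top 354.04633258189324 251.70521640561276 192.26636605689538 [[-0.03, -0.99, 0.17, 283.53], [-1.0, 0.03, 0.01, 23.93], [-0.02, -0.17, -0.99, 1186.05], [0.0, 0.0, 0.0, 1.0]]
side 446.76455335583864 262.60127115113335 189.41768269787087 [[0.92, -0.26, 0.28, 162.64], [-0.38, -0.63, 0.68, -769.94], [-0.0, -0.73, -0.68, 881.57], [0.0, 0.0, 0.0, 1.0]]
{'clock': 0.1, 'qpos': array([ 1.14862874e+00,  3.53618851e-01,  1.63405114e+00,  1.32523181e-05,
        1.15520002e+00, -2.42607057e-03]), 'qvel': array([-0.00116379, -0.00302419, -0.00226982,  0.00035634, -0.00030966,
        0.00156701]), 'joint_efforts': array([ 4.73302907e-05, -6.06359982e+01, -3.42820430e+01, -9.21755856e-06,
        3.99818702e-03,  6.76840642e-06]), 'eef_pos': array([254.57857768, 570.43819704, 303.2154276 ]), 'tcp_rot': array([-3.14031534e+00, -1.52162840e-05,  2.72184577e+00]), 'contact_force': array([-0.72772313, -0.69313635,  0.75796367]), 'wrist_torque': array([-0.00237553, -0.02403322,  0.01999055]), 'opening': 0.9999086745809036} 53.900000000000006
```

View pics/top0.png

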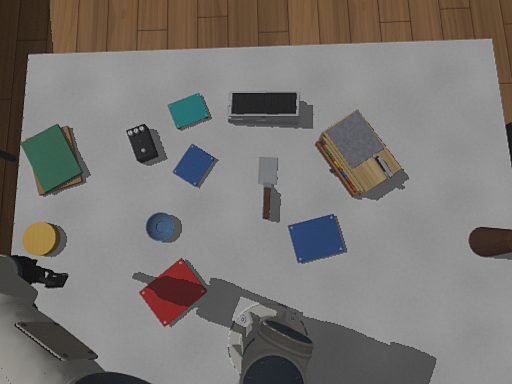

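View pics/side0.png

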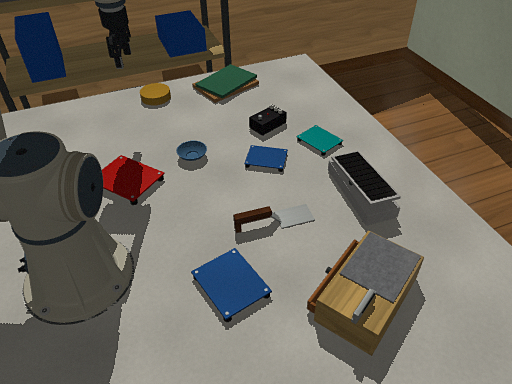

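Plate candidates in the top view are the small blue plate (194,165), the large blue plate (317,238), the red plate (173,291), the turquoise plate (188,111) and the round blue dish (160,227). By the description it is the one at (194,165). Next I measure the sizes and take a close crop.

Run:
```python
from h import *
f=load('top0');s=load('side0')
def rect(f,mask,near,z,name):
    n,l,st,c=cv2.connectedComponentsWithStats(mask.astype(np.uint8))
    i=l[near[1],near[0]]
    if i==0: print(name,'miss');return
    cs,_=cv2.findContours((l==i).astype(np.uint8),cv2.RETR_EXTERNAL,cv2.CHAIN_APPROX_NONE)
    P=cast(f,cs[0][:,0],z)[:,:2].astype(np.float32)
    r=cv2.minAreaRect(P); print(name,np.round(r[0],1),np.round(r[1],1),round(r[2],1), st[i,4])
    return cv2.boxPoints(r)
for n,g,pts in(('top',f,dict(plate=(194,165),big=(317,238),pad=(355,138),blade=(268,172),handle=(267,203))),('side',s,dict(plate=(267,157),big=(231,283),pad=(380,267),blade=(295,215),handle=(252,216)))):
    im=g['color'].astype(int); b,gr,r=im[...,0],im[...,1],im[...,2]
    hsv=cv2.cvtColor(g['color'],cv2.COLOR_BGR2HSV)
    for k,p in pts.items(): print(n,k,im[p[1],p[0]],hsv[p[1],p[0]])
    blue=(b>r*2)&(b>gr*1.4)&(b>80)
    rect(g,blue,pts['plate'],16,n+' plate'); rect(g,blue,pts['big'],16,n+' big')
    v=im[pts['pad'][1]-2:pts['pad'][1]+3,pts['pad'][0]-2:pts['pad'][0]+3].reshape(-1,3).mean(0)
    rect(g,abs(im-v).max(2)<22,pts['pad'],85,n+' pad')
    v=im[pts['blade'][1]-1:pts['blade'][1]+2,pts['blade'][0]-1:pts['blade'][0]+2].reshape(-1,3).mean(0)
    rect(g,abs(im-v).max(2)<12,pts['blade'],3,n+' blade')
    rect(g,(r>b*1.5)&(r<130),pts['handle'],52,n+' handle')
c=f['color'][80:250,130:430]; a=cv2.resize(c,None,fx=2.6,fy=2.6,interpolation=cv2.INTER_CUBIC)
cv2.imwrite('pics/crop1.png',a)
```

```text
top plate [111  69  43] [109 156 111]
top big [106  65  44] [110 149 106]
top pad [97 92 90] [111  18  97]
top blade [128 124 122] [110  12 128]
top handle [43 47 68] [ 5 94 68]
top plate [584.9 233.6] [ 91.5 116.4] 56.2 873
top big [ 325.4 -167.5] [123.7 154.1] 13.0 1759
top pad [ 636.5 -300.7] [151.4 131.4] 31.5 1780
top blade [559.5 -17.1] [61.6 94.7] 87.8 486
top handle [442.1 -10.1] [16.2 94.7] 88.0 155
side plate [117  70  35] [107 179 117]
side big [114  67  30] [107 188 114]
side pad [99 97 98] [135   5  99]
side blade [150 154 153] [ 38   7 154]
side handle [10 16 28] [ 10 164  28]
side plate [587.7 233.1] [ 94.2 118. ] 56.0 711
side big [ 328.3 -164.3] [124.2 155.7] 12.7 2901
side pad [ 661.5 -268.2] [227.7 156. ] 31.7 3327
side blade [424.1 119.8] [1436.3 1201.4] 89.9 65821
side handle [438.6 -31.3] [ 61.2 106.9] 86.6 442
```

View pics/crop1.png

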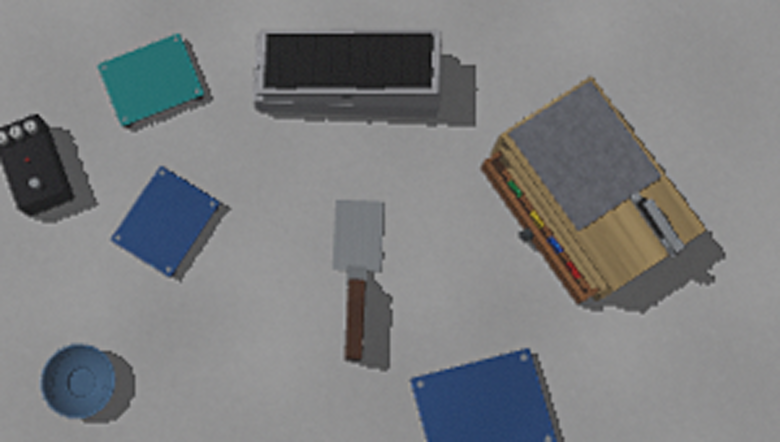

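The crop shows the small blue plate at crop (167,222), with measured sides of about 94x118 mm, so the choice holds. The large one measures 124x155. The lifter lies blade-up at (358,235), and the pad and drawer are at (590,150). Next I hover over the lifter.

```bash
cat >> h.py <<'E'
from scipy.spatial.transform import Rotation as R
def goal(x,y,z,yaw_lifter):
    "lifter grip point target (mm) & lifter yaw; tool x = -lifter x, tool down"
    s=sense(); R0=R.from_euler('xyz',s['tcp_rot']); R1=R.from_euler('xyz',[np.pi,0,yaw_lifter+np.pi])
    p=np.array([x,y,z+grip_point_offset])
    d=R0.inv().apply(p-s['eef_pos'])/1000; w=(R0.inv()*R1).as_rotvec()
    print('clock',round(s['clock'],2),'op',round(s['opening'],3),'F',s['contact_force'].round(1),'eef',s['eef_pos'].round(1),s['tcp_rot'].round(4)); print('shift',d.round(4),'rot',w.round(4))
E
python3 -c "
from h import *
goal(457,-13,220,-0.04)"
```

```text
clock 0.1 op 1.0 F [-0.7 -0.7  0.8] eef [254.6 570.4 303.2] [-3.1403 -0.      2.7218]
shift [-0.4226 -0.4503  0.0299] rot [-1.300e-03 -3.000e-04 -3.797e-01]
```

>>> drive_tool(targets=[-0.423,-0.45,0.03,0,0,-0.38,1,-0.423,-0.45,0.03,0,0,-0.38,1,-0.423,-0.45,0.03,0,0,-0.38,1,-0.423,-0.45,0.03,0,0,-0.38,1,-0.423,-0.45,0.03,0,0,-0.38,1,-0.423,-0.45,0.03,0,0,-0.38,1,-0.423,-0.45,0.03,0,0,-0.38,1,-0.423,-0.45,0.03,0,0,-0.38,1,-0.423,-0.45,0.03,0,0,-0.38,1,-0.423,-0.45,0.03,0,0,-0.38,1,-0.423,-0.45,0.03,0,0,-0.38,1,-0.423,-0.45,0.03,0,0,-0.38,1])

```text
clock: 1.1
eef_pos: [418.8, 97.0, 279.6]
tcp_rot: [3.141, 0.0, 3.102]
contact_force: [0.6, 0.3, 0.4]
opening: 1.002
```

```bash
python3 -c "
from h import *
goal(457,-13,220,-0.04)"
```

```text
clock 1.1 op 1.002 F [0.6 0.3 0.4] eef [418.8  97.  279.6] [3.1415e+00 2.0000e-04 3.1020e+00]
shift [-0.0425 -0.1084  0.0057] rot [0.0001 0.0002 0.0004]
```

>>> drive_tool(targets=[-0.04,-0.104,0.006,0,0,0,1,-0.04,-0.104,0.006,0,0,0,1,-0.04,-0.104,0.006,0,0,0,1,-0.04,-0.104,0.006,0,0,0,1,-0.04,-0.104,0.006,0,0,0,1,-0.04,-0.104,0.006,0,0,0,1])

```text
clock: 1.6
eef_pos: [454.2, -6.3, 273.4]
tcp_rot: [3.141, -0.001, 3.101]
contact_force: [-0.3, 0.2, -0.6]
opening: 0.997
```

```bash
python3 -c "
from h import *
f=snap('wrist','w1')
print(f['world_from_camera'].round(2).tolist(),fl(f))
goal(457,-13,40,-0.04)"
```

```text
[[0.04, 0.94, 0.33, 368.99], [1.0, -0.04, -0.01, -3.37], [0.0, 0.33, -0.94, 343.13], [0.0, 0.0, 0.0, 1.0]] 277.90763286587566
clock 1.65 op 1.003 F [-0.1  0.5  0.6] eef [454.2  -5.8 273.4] [ 3.1413e+00 -7.0000e-04  3.1021e+00]
shift [-0.0032 -0.0071  0.1795] rot [ 0.0003 -0.0007  0.0005]
```

View pics/w1.png

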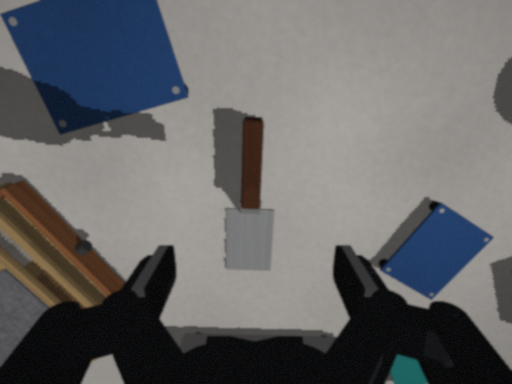

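The wrist view shows the handle at (252,163), the blade at (249,239), the small plate at (437,252) and fingers at the bottom. I measure the lifter and plate from it.

```bash
cat >> h.py <<'E'
def rect(f,mask,near,z,name):
    n,l,st,c=cv2.connectedComponentsWithStats(mask.astype(np.uint8)); i=l[near[1],near[0]]
    if i==0: print(name,'miss');return
    cs,_=cv2.findContours((l==i).astype(np.uint8),cv2.RETR_EXTERNAL,cv2.CHAIN_APPROX_NONE)
    r=cv2.minAreaRect(cast(f,cs[0][:,0],z)[:,:2].astype(np.float32))
    print(name,np.round(r[0],1),np.round(r[1],1),round(r[2],1),st[i,4]); return r
def masks(f):
    im=f['color'].astype(int); b,g,r=im[...,0],im[...,1],im[...,2]
    return im,(b>r*2)&(b>g*1.4)&(b>70),(r>b*1.6)&(r<130)
E
python3 - <<'E'
from h import *
f=load('w1'); im,blue,brown=masks(f)
rect(f,blue,(437,252),16,'plate'); rect(f,brown,(252,163),52,'handle')
v=im[235:243,245:253].reshape(-1,3).mean(0); print(v, im[239,285])
rect(f,abs(im-v).max(2)<18,(249,239),3,'blade')
E
```

```text
plate [584.2 233.1] [ 92.3 115.7] 56.2 4967
handle [442.1  -9.5] [19.  98.5] 85.6 1572
[120.953125 121.0625   120.265625] [146 150 153]
blade [496.9 -21.7] [229.8  76.3] 2.0 3082
```

Run:
```python
from h import *
f=load('w1'); im,blue,brown=masks(f)
v=np.array([121,121,120.])
for t in(8,12,15):
    m=(abs(im-v).max(2)<t).astype(np.uint8); m[:213]=0
    m=cv2.morphologyEx(m,cv2.MORPH_OPEN,np.ones((5,5)))
    rect(f,m,(249,239),3,'blade%d'%t)
for z in(40,45,52):rect(f,brown,(252,163),z,'handle')
for y in range(122,205,12):
    xs=np.where(brown[y,225:280])[0]+225; print(y,xs.min(),xs.max(),cast(f,[[xs.min()-.5,y],[xs.max()+.5,y]],52)[:,:2].round(1).tolist())
```

```text
blade8 [563.3 -19. ] [62.3 88.6] 85.8 2488
blade12 [563.5 -18.8] [62.8 89.1] 85.8 2544
blade15 [563.8 -18.6] [63.1 89.6] 85.8 2587
handle [445.2  -9.7] [ 19.8 102.5] 85.6 1572
handle [443.9  -9.6] [ 19.5 100.8] 85.6 1572
handle [442.1  -9.5] [19.  98.5] 85.6 1572
122 244 261 [[396.7, -15.2], [397.4, 3.2]]
134 243 261 [[408.8, -16.9], [409.6, 2.8]]
146 243 260 [[421.3, -17.6], [422.0, 1.3]]
158 243 260 [[434.1, -18.3], [434.9, 0.9]]
170 243 259 [[447.3, -19.0], [448.1, -0.6]]
182 242 259 [[460.9, -20.9], [461.7, -1.1]]
194 242 258 [[474.9, -21.7], [475.7, -2.7]]
```

```bash
python3 -c "
from h import *
goal(458,-10.8,40,-0.075)"
```

```text
clock 1.65 op 1.003 F [-0.1  0.5  0.6] eef [454.2  -5.8 273.4] [ 3.1413e+00 -7.0000e-04  3.1021e+00]
shift [-0.0042 -0.0049  0.1795] rot [ 0.0003 -0.0008  0.0355]
```

>>> drive_tool(targets=[-0.004,-0.005,0.03,0,0,0.035,1,-0.004,-0.005,0.06,0,0,0.035,1,-0.004,-0.005,0.09,0,0,0.035,1,-0.004,-0.005,0.12,0,0,0.035,1,-0.004,-0.005,0.14,0,0,0.035,1,-0.004,-0.005,0.155,0,0,0.035,1,-0.004,-0.005,0.165,0,0,0.035,1,-0.004,-0.005,0.172,0,0,0.035,1,-0.004,-0.005,0.178,0,0,0.035,1,-0.004,-0.005,0.179,0,0,0.035,1,-0.004,-0.005,0.179,0,0,0.035,1], force=20)

```text
clock: 2.57
eef_pos: [458.6, -11.4, 94.9]
tcp_rot: [3.142, 0.0, 3.067]
contact_force: [0.3, 0.2, -0.2]
opening: 0.996
```

```bash
python3 -c "
from h import *
goal(458,-10.8,40,-0.075)"
```

```text
clock 2.57 op 0.996 F [ 0.3  0.2 -0.2] eef [458.6 -11.4  94.9] [3.1416e+00 4.0000e-04 3.0672e+00]
shift [0.0007 0.0006 0.001 ] rot [0.     0.0004 0.0006]
```

Close softly first, then firm up.

>>> drive_tool(targets=[0,0,0.001,0,0,0,0,0,0,0.001,0,0,0,0,0,0,0.001,0,0,0,0,0,0,0.001,0,0,0,0,0,0,0.001,0,0,0,0,0,0,0.001,0,0,0,0,0,0,0.001,0,0,0,0,0,0,0.001,0,0,0,0,0,0,0.001,0,0,0,0,0,0,0.001,0,0,0,0], force=30)

```text
clock: 3.4
eef_pos: [458.6, -11.7, 93.9]
tcp_rot: [-3.142, 0.0, 3.067]
contact_force: [-1.5, -0.0, 5.5]
opening: 0.255
```

>>> drive_tool(targets=[0,0,0,0,0,0,0,0,0,0,0,0,0,0,0,0,0,0,0,0,0,0,0,0,0,0,0,0], force=100)

```text
clock: 3.73
eef_pos: [458.6, -11.7, 94.1]
tcp_rot: [-3.142, 0.0, 3.067]
contact_force: [-1.8, -0.7, 9.8]
opening: 0.239
```

Run:
```python
from h import *
t=load('top0');im,blue,brown=masks(t)
d=np.array([np.cos(.98),np.sin(.98)]); c=np.array([586,233.3]); print('pre',c-215*d)
goal(*(c-215*d),60,.98)
# plate corners by both views for yaw/centre; pad edges check
for n in('top0','side0'):
    f=load(n); rect(f,masks(f)[1],{'top0':(194,165),'side0':(267,157)}[n],15,n)
f=load('w1');rect(f,masks(f)[1],(437,252),15,'w1')
```

```text
pre [466.24015245  54.74306534]
clock 3.73 op 0.239 F [-1.8 -0.7  9.8] eef [458.6 -11.7  94.1] [-3.1415e+00  4.0000e-04  3.0669e+00]
shift [-0.0027  0.0668 -0.0198] rot [-3.0000e-04  4.0000e-04 -1.0547e+00]
top0 [585.3 233.7] [ 91.5 116.7] 56.2 874
side0 [588.2 234.3] [ 94.3 118.1] 56.0 712
w1 [584.9 233.8] [ 92.6 116.1] 56.2 4967
```

>>> drive_tool(targets=[0,0,-0.01,0,0,0,0,0,0,-0.025,0,0,0,0,0,0,-0.04,0,0,-0.05,0,0,0.01,-0.04,0,0,-0.15,0,0,0.02,-0.04,0,0,-0.27,0,-0.001,0.03,-0.04,0,0,-0.39,0,-0.001,0.04,-0.04,0,0,-0.51,0,-0.002,0.045,-0.04,0,0,-0.63,0,-0.002,0.05,-0.04,0,0,-0.75,0,-0.003,0.055,-0.04,0,0,-0.87,0,-0.003,0.061,-0.04,0,0,-0.97,0,-0.003,0.067,-0.04,0,0,-1.055,0], force=100)

```text
clock: 4.73
eef_pos: [466.2, 55.2, 133.9]
tcp_rot: [3.141, -0.0, -2.156]
contact_force: [1.1, -1.1, -2.2]
opening: 0.245
```

>>> drive_tool(targets=[0,0,0,0,0,0,0,0,0,0,0,0,0,0,0,0,0,0,0,0,0])

```text
clock: 4.98
eef_pos: [466.2, 54.8, 133.7]
tcp_rot: [3.141, -0.0, -2.164]
contact_force: [-0.0, 0.2, -1.5]
opening: 0.243
```

Run:
```python
from h import *
d=np.array([np.cos(.98),np.sin(.98)]); c=np.array([586,233.6])
goal(*(c-212*d),42,.98)
for n in('wrist','side'): snap(n,n[0]+'2')
a=cv2.imread('pics/w2.png');b=cv2.imread('pics/s2.png')[100:300,150:400]
b=cv2.resize(b,(480,384));a=a[:, 160:480]
cv2.imwrite('pics/c2.png',np.hstack([a,b]))
```

```text
clock 4.98 op 0.243 F [-0.   0.2 -1.5] eef [466.2  54.8 133.7] [ 3.1415e+00 -2.0000e-04 -2.1641e+00]
shift [-0.0033  0.0002  0.0378] rot [ 0.0001 -0.0002 -0.0025]
```

View pics/c2.png

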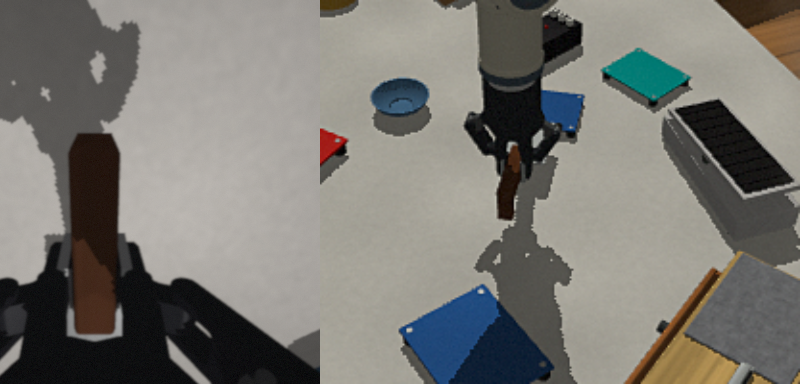

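The left half (wrist view) shows the handle held between the fingers, tail end at row 134. The right half (side view) shows the lifter pointing at the plate. I compare with the predicted position for a nominal grasp and look from the top.

Run:
```python
from h import *
f=load('w2'); s=sense(); Rt=R.from_euler('xyz',s['tcp_rot'])
def L2w(p): # lifter_grip coords -> world, nominal grasp
    p=np.atleast_2d(p).astype(float); return s['eef_pos']+Rt.apply(p*[-1,1,-1]*np.array([1,1,1])*[1,1,1]+[0,0,grip_point_offset])
# tool x=-lx, tool z=-lz, so tool y = +ly
pts=[[-65,-11,12],[-65,11,12],[-65,-11,-12],[-65,11,-12]]
print('pred tail',proj(f,L2w(pts)).round(1).tolist())
_,_,br=masks(f)
n,l,st,c=cv2.connectedComponentsWithStats(br.astype(np.uint8)); i=1+st[1:,4].argmax(); m=l==i
for y in list(range(130,145,2))+[150,165,180,200,220,235]:
    x=np.where(m[y])[0]; print(y,(x.min(),x.max()) if len(x) else None)
t=snap('top','t2'); q=proj(t,L2w([[150,-32,-37],[150,32,-37],[55,-32,-37],[55,32,-37],[0,0,0]])); print('top pred blade',q.round(1).tolist())
a=t['color'][110:220,150:290]; cv2.imwrite('pics/t2c.png',cv2.resize(a,None,fx=5,fy=5,interpolation=cv2.INTER_CUBIC))
```

```text
pred tail [[226.1, 146.2], [280.6, 146.2], [230.9, 137.2], [276.2, 137.2]]
130 None
132 None
134 (np.int64(239), np.int64(262))
136 (np.int64(238), np.int64(270))
138 (np.int64(236), np.int64(271))
140 (np.int64(236), np.int64(272))
142 (np.int64(234), np.int64(273))
144 (np.int64(234), np.int64(273))
150 (np.int64(231), np.int64(276))
165 (np.int64(230), np.int64(277))
180 (np.int64(230), np.int64(277))
200 (np.int64(231), np.int64(276))
220 (np.int64(232), np.int64(276))
235 (np.int64(232), np.int64(276))
top pred blade [[213.5, 164.2], [202.9, 180.2], [237.5, 179.1], [226.9, 195.3], [246.0, 194.2]]
```

View pics/t2c.png

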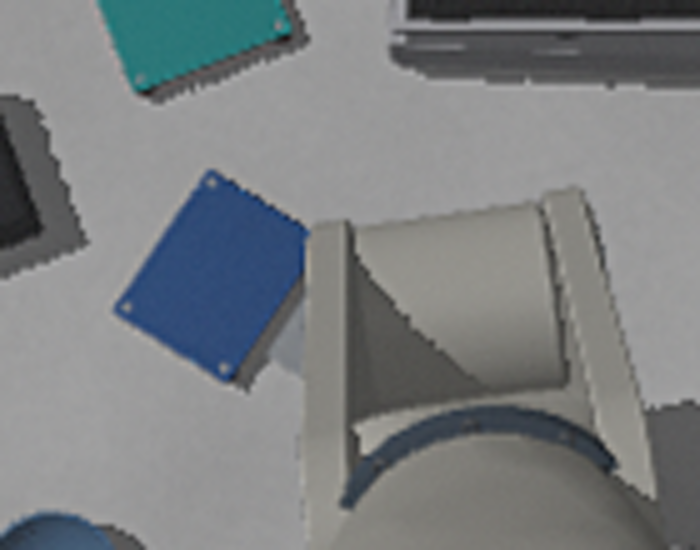

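Run:
```python
from h import *
f=load('w2'); s=sense(); Rt=R.from_euler('xyz',s['tcp_rot'])
for dx in(0,3):
  for p in(-.04,-.02,0,.02,.04):  # p>0: tip down
    q=[]
    for x,z in((-65,12),(-64,-40),(35,12)):
        P=np.array([x*np.cos(p)+z*np.sin(p)+dx,11,-x*np.sin(p)+z*np.cos(p)])
        w=s['eef_pos']+Rt.apply([-P[0],P[1],-P[2]+grip_point_offset]); q.append(proj(f,w)[0].round(1).tolist())
    print(dx,p,q)
a=f['color'][115:165,210:300]; g=cv2.cvtColor(a,cv2.COLOR_BGR2GRAY); print(g[:,45].tolist()); print(a[:,45,2].tolist())
```

```text
0 -0.04 [[280.0, 144.0], [272.2, 133.9], [274.9, 338.4]]
0 -0.02 [[280.2, 145.1], [272.3, 132.8], [274.8, 337.7]]
0 0 [[280.5, 146.2], [272.5, 131.7], [274.7, 336.9]]
0 0.02 [[280.8, 147.4], [272.7, 130.6], [274.6, 336.2]]
0 0.04 [[281.0, 148.7], [272.8, 129.5], [274.5, 335.4]]
3 -0.04 [[279.7, 151.2], [272.1, 139.0], [274.8, 342.8]]
3 -0.02 [[280.0, 152.3], [272.2, 137.9], [274.7, 342.1]]
3 0 [[280.3, 153.5], [272.4, 136.8], [274.6, 341.3]]
3 0.02 [[280.5, 154.8], [272.5, 135.8], [274.5, 340.5]]
3 0.04 [[280.8, 156.2], [272.7, 134.8], [274.4, 339.7]]
[87, 88, 89, 86, 87, 87, 88, 88, 89, 89, 89, 89, 88, 90, 88, 89, 87, 74, 52, 27, 23, 23, 26, 20, 28, 21, 23, 21, 26, 20, 23, 20, 23, 26, 24, 24, 24, 24, 21, 25, 26, 24, 23, 24, 22, 21, 25, 23, 24, 25]
[88, 90, 91, 88, 89, 89, 90, 89, 91, 90, 91, 91, 89, 91, 90, 91, 89, 76, 57, 35, 32, 32, 34, 31, 35, 31, 32, 32, 36, 31, 32, 30, 34, 36, 33, 34, 33, 34, 31, 36, 35, 34, 33, 34, 32, 33, 34, 33, 34, 37]
```

>>> drive_tool(targets=[-0.003,0,0.01,0,0,0,0,-0.003,0,0.02,0,0,0,0,-0.003,0,0.028,0,0,-0.002,0,-0.003,0,0.034,0,0,-0.002,0,-0.003,0,0.037,0,0,-0.002,0,-0.003,0,0.037,0,0,-0.002,0,-0.003,0,0.037,0,0,-0.002,0])

```text
clock: 5.72
eef_pos: [467.9, 57.4, 96.3]
tcp_rot: [3.141, -0.001, -2.159]
contact_force: [-0.2, 0.2, -1.4]
opening: 0.242
```

Run:
```python
from h import *
d=np.array([np.cos(.98),np.sin(.98)]); c=np.array([586,233.6])
goal(*(c-111*d),43,.98)
s=snap('side','s3'); rect(s,masks(s)[1],(267,157),16,'plate')
a=s['color'][120:260,200:340]; cv2.imwrite('pics/s3c.png',cv2.resize(a,None,fx=4.2,fy=4.2,interpolation=cv2.INTER_CUBIC))
```

```text
clock 5.72 op 0.242 F [-0.2  0.2 -1.4] eef [467.9  57.4  96.3] [ 3.1410e+00 -6.0000e-04 -2.1595e+00]
shift [-0.1011 -0.0002 -0.0007] rot [ 0.0006 -0.0006  0.0021]
plate [609.1 218.4] [94.6 67. ] 56.7 369
```

View pics/s3c.png

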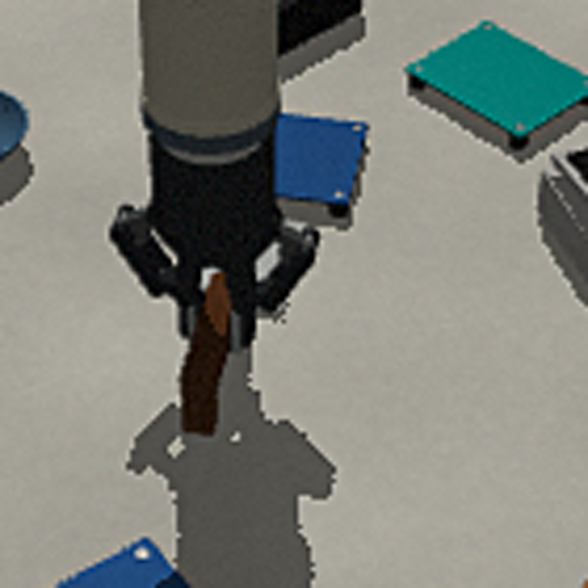

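The arm hides the blade, and the plate stays untouched at crop (320,165). Wrist force is clean, so I insert gently.

>>> drive_tool(targets=[-0.005,0,-0.001,0,0,0.002,0,-0.012,0,-0.001,0,0,0.002,0,-0.02,0,-0.001,0,0,0.002,0,-0.028,0,-0.001,0,0,0.002,0,-0.036,0,-0.001,0,0,0.002,0,-0.044,0,-0.001,0,0,0.002,0,-0.05,0,-0.001,0,0,0.002,0,-0.05,0,-0.001,0,0,0.002,0])

```text
clock: 6.43
eef_pos: [496.9, 100.2, 97.7]
tcp_rot: [-3.141, 0.001, -2.161]
contact_force: [0.7, 0.7, -1.6]
opening: 0.24
```

Run:
```python
from h import *
d=np.array([np.cos(.98),np.sin(.98)]); c=np.array([586,233.6])
goal(*(c-111*d),43,.98)
t=snap('top','t3'); rect(t,masks(t)[1],(185,160),16,'top plate')
a=load('t2');rect(a,masks(a)[1],(185,160),16,'before')
s=snap('side','s3b'); rect(s,masks(s)[1],(276,157),16,'side plate')
```

```text
clock 6.43 op 0.24 F [ 0.7  0.7 -1.6] eef [496.9 100.2  97.7] [-3.1409e+00  9.0000e-04 -2.1605e+00]
shift [-0.0494  0.0002  0.0008] rot [-0.0007  0.0009  0.0011]
top plate [590.8 242.6] [ 70.4 116.2] 56.4 381
before [585.  233.6] [ 91.5 116.6] 56.2 868
side plate [613.3 217.3] [91.9 57.7] 55.9 241
```

Plate's far edge is unmoved. Continue in.

>>> drive_tool(targets=[-0.005,0,0.001,0,0,0.001,0,-0.012,0,0.001,0,0,0.001,0,-0.02,0,0.001,0,0,0.001,0,-0.028,0,0.001,0,0,0.001,0,-0.036,0,0.001,0,0,0.001,0,-0.043,0,0.001,0,0,0.001,0,-0.049,0,0.001,0,0,0.001,0,-0.049,0,0.001,0,0,0.001,0,-0.049,0,0.001,0,0,0.001,0])

```text
clock: 7.28
eef_pos: [523.2, 140.0, 96.5]
tcp_rot: [3.142, -0.0, -2.162]
contact_force: [0.1, -0.9, -2.0]
opening: 0.24
```

Run:
```python
from h import *
d=np.array([np.cos(.98),np.sin(.98)]); c=np.array([586,233.6])
goal(*(c-111*d),43,.98)
t=snap('top','t4'); r=rect(t,masks(t)[1],(182,162),16,'top plate')
a=load('t2')
for f in(a,t):
    m=masks(f)[1].copy(); m[:, :170]=0; m[:,225:]=0; m[:140]=0
    ys,xs=np.where(m); P=cast(f,np.c_[xs,ys],16)[:,:2]; print('far edge',np.percentile(P@d,99.5).round(1), 'left/right', np.percentile(P@[-d[1],d[0]],[.5,99.5]).round(1))
```

```text
clock 7.28 op 0.24 F [ 0.1 -0.9 -2. ] eef [523.2 140.   96.5] [ 3.1415e+00 -1.0000e-04 -2.1618e+00]
shift [-0.0017 -0.0001 -0.0004] rot [ 0.0001 -0.0001 -0.0002]
top plate miss
far edge 565.0 left/right [-413.4 -297.9]
far edge 565.5 left/right [-299.9 -297. ]
```

Plate not pushed. Lift slowly to 10 mm and check the load.

>>> drive_tool(targets=[-0.001,0,-0.002,0,0,0,0,-0.001,0,-0.004,0,0,0,0,-0.001,0,-0.006,0,0,0,0,-0.001,0,-0.008,0,0,0,0,-0.001,0,-0.01,0,0,0,0,-0.001,0,-0.013,0,0,0,0,-0.001,0,-0.016,0,0,0,0,-0.001,0,-0.02,0,0,0,0,-0.001,0,-0.025,0,0,0,0,-0.001,0,-0.03,0,0,0,0,-0.001,0,-0.03,0,0,0,0,-0.001,0,-0.03,0,0,0,0])

```text
clock: 8.33
eef_pos: [523.9, 140.6, 127.1]
tcp_rot: [-3.141, 0.001, -2.162]
contact_force: [0.2, 0.1, -3.5]
opening: 0.24
```

Run:
```python
from h import *
s=sense(); print(s['contact_force'],s['eef_pos'],s['opening'],s['tcp_rot'],s['wrist_torque'])
snap('side','s5'); snap('wrist','w5')
a=cv2.imread('pics/s5.png')[80:240,180:380]; b=cv2.imread('pics/w5.png')
cv2.imwrite('pics/c5.png',np.hstack([cv2.resize(a,(480,384)),b[:,100:420]]))
```

```text
[ 0.21789564  0.08348331 -3.49819213] [523.92460566 140.64947528 127.09771448] 0.2401419359263656 [-3.14100036e+00  6.71343352e-04 -2.16239200e+00] [-0.17538426  0.12390385  0.01944697]
```

View pics/c5.png

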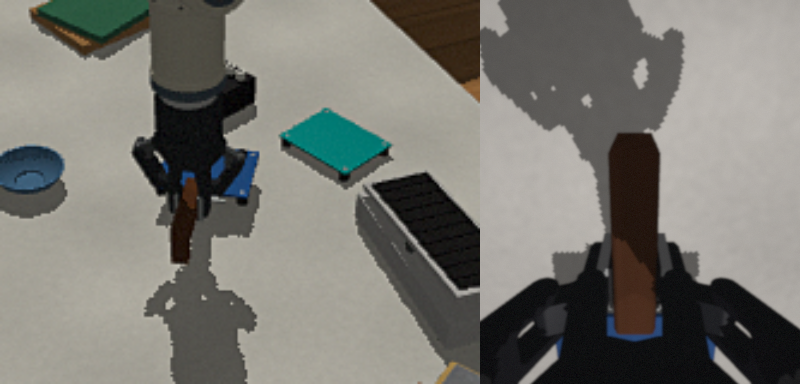

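The side crop shows the plate raised at (235,175), clear of its shadow. The wrist crop shows the handle tail unchanged at row 133, so the lifter is level, and force shows about 150 g picked up. Next I refine the pad pose.

Run:
```python
from h import *
for n,p in(('top0',(355,138)),('side0',(380,267))):
    f=load(n); hsv=cv2.cvtColor(f['color'],cv2.COLOR_BGR2HSV).astype(int); v=hsv[p[1]-3:p[1]+4,p[0]-3:p[0]+4,2].mean()
    for ts,tv in((30,14),(35,18),(35,25)):
        m=((hsv[...,1]<ts)&(abs(hsv[...,2]-v)<tv)).astype(np.uint8)
        m=cv2.morphologyEx(cv2.morphologyEx(m,cv2.MORPH_CLOSE,np.ones((3,3))),cv2.MORPH_OPEN,np.ones((7,7)))
        rect(f,m,p,85,n)
a=load('side0')['color'][215:335,305:435]
cv2.imwrite('pics/pad.png',cv2.resize(a,None,fx=5,fy=5,interpolation=cv2.INTER_CUBIC))
```

```text
top0 [ 631.4 -301.4] [157.7 126.5] 30.9 1706
top0 [ 632.5 -300.7] [160.5 126.4] 31.2 1723
top0 [ 634.  -303.3] [160.5 132.4] 31.2 1732
side0 [ 639.1 -299.9] [156.1 125. ] 31.4 3012
side0 [ 666.6 -280.9] [224.5 129.7] 34.0 3432
side0 [ 684.6 -264.6] [276.1 135.7] 37.3 3769
```

View pics/pad.png

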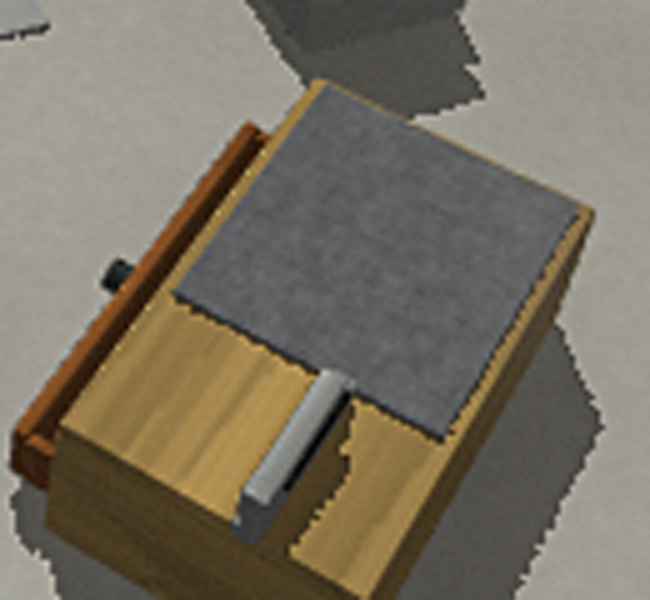

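The crop shows pad corners near (322,82), (580,212), (446,436) and (177,292), with the capo just beyond the near edge.

Run:
```python
from h import *
f=load('side0'); q=np.array([[322,82],[580,212],[446,435],[177,291]])/5+[305,215]-.4
P=cast(f,q,85)[:,:2]; print(P.round(1).tolist(),P.mean(0)); 
for i in range(4): e=P[(i+1)%4]-P[i]; print(np.hypot(*e).round(1),np.degrees(np.arctan2(e[1],e[0])).round(1))
t=load('top0'); print(proj(t,np.c_[P,[85]*4]).round(1).tolist())
# top: crop1 corners (scale 2.6, offset 130,80)
q=np.array([[590,79],[661,168],[583,229],[503,138]])/2.6+[130,80]-.3
P=cast(t,q,85)[:,:2]; print(P.round(1).tolist(),P.mean(0))
for i in range(4): e=P[(i+1)%4]-P[i]; print(np.hypot(*e).round(1),np.degrees(np.arctan2(e[1],e[0])).round(1))
```

```text
[[668.0, -206.4], [732.1, -318.5], [608.7, -392.9], [543.1, -286.3]] [ 637.96503643 -301.01267917]
129.2 -60.2
144.1 -148.9
125.2 121.6
148.3 32.6
[[324.9, 130.2], [358.1, 110.4], [384.3, 146.1], [352.5, 167.0]]
[[733.2, -313.8], [614.5, -392.1], [540.3, -290.5], [659.4, -200.1]] [ 636.87661465 -299.11421938]
142.2 -146.6
125.8 126.1
149.5 37.2
135.5 -57.0
```

>>> drive_tool(targets=[0,0,-0.004,0,0,0,0,0,0,-0.01,0,0,0,0,0,0,-0.018,0,0,0,0,0,0,-0.027,0,0,0,0,0,0,-0.036,0,0,0,0,0,0,-0.046,0,0,0,0,0,0,-0.056,0,0,0,0,0,0,-0.066,0,0,0,0,0,0,-0.076,0,0,0,0,0,0,-0.084,0,0,0,0,0,0,-0.089,0,0,0,0,0,0,-0.092,0,0,0,0])

```text
clock: 9.43
eef_pos: [523.9, 140.6, 219.6]
tcp_rot: [-3.141, 0.001, -2.162]
contact_force: [0.7, 0.9, -3.2]
opening: 0.242
```

Run:
```python
from h import *
goal(578.8,-205,165,-1.023)
goal(551,-40,165,-.02)
```

```text
clock 9.43 op 0.242 F [ 0.7  0.9 -3.2] eef [523.9 140.6 219.6] [-3.1409e+00  8.0000e-04 -2.1624e+00]
shift [ 0.2563 -0.2383  0.0007] rot [3.0000e-04 1.2000e-03 2.0022e+00]
clock 9.43 op 0.242 F [ 0.7  0.9 -3.2] eef [523.9 140.6 219.6] [-3.1409e+00  8.0000e-04 -2.1624e+00]
shift [ 0.1348 -0.1232  0.0007] rot [-2.000e-04  1.000e-03  9.992e-01]
```

>>> drive_tool(targets=[0.003,-0.003,0,0,0,0.02,0,0.009,-0.008,0,0,0,0.07,0,0.02,-0.018,0,0,0,0.15,0,0.034,-0.031,0,0,0,0.25,0,0.05,-0.046,0,0,0,0.37,0,0.067,-0.061,0,0,0,0.49,0,0.084,-0.077,0,0,0,0.61,0,0.1,-0.091,0,0,0,0.73,0,0.113,-0.103,0,0,0,0.84,0,0.124,-0.113,0,0,0,0.92,0,0.131,-0.12,0,0,0,0.97,0,0.135,-0.123,0,0,0,1.0,0])

```text
clock: 10.43
eef_pos: [550.4, -41.6, 218.0]
tcp_rot: [-3.141, -0.001, 3.116]
contact_force: [-0.1, 0.5, -3.5]
opening: 0.244
```

Run:
```python
from h import *
goal(578.8,-205,165,-1.023)
```

```text
clock 10.43 op 0.244 F [-0.1  0.5 -3.5] eef [550.4 -41.6 218. ] [-3.1414e+00 -1.0000e-03  3.1160e+00]
shift [-0.0326 -0.1626 -0.0009] rot [-7.000e-04 -8.000e-04  9.974e-01]
```

>>> drive_tool(targets=[-0.001,-0.003,0,0,0,0.02,0,-0.002,-0.011,0,0,0,0.07,0,-0.005,-0.024,0,0,0,0.15,0,-0.008,-0.041,0,0,0,0.25,0,-0.012,-0.06,-0.001,0,0,0.37,0,-0.016,-0.08,-0.001,0,0,0.49,0,-0.02,-0.1,-0.001,0,0,0.61,0,-0.024,-0.12,-0.001,0,0,0.73,0,-0.027,-0.136,-0.001,0,0,0.84,0,-0.03,-0.149,-0.001,0,0,0.92,0,-0.032,-0.158,-0.001,0,0,0.97,0,-0.033,-0.163,-0.001,0,0,0.997,0])

```text
clock: 11.43
eef_pos: [580.2, -204.3, 219.2]
tcp_rot: [-3.141, -0.0, 2.121]
contact_force: [-0.3, 0.4, -3.0]
opening: 0.243
```

>>> drive_tool(targets=[0,0,0,0,0,0,0,0,0,0,0,0,0,0,0,0,0,0,0,0,0])

```text
clock: 11.68
eef_pos: [579.9, -202.9, 219.4]
tcp_rot: [-3.141, -0.001, 2.126]
contact_force: [-0.1, 0.1, -4.0]
opening: 0.239
```

Run:
```python
from h import *
goal(578.8,-205,165,-1.023)
for n in('side','top'): snap(n,n[0]+'6')
a=cv2.imread('pics/s6.png')[130:330,270:450]; b=cv2.imread('pics/t6.png')[70:230,260:430]
cv2.imwrite('pics/c6.png',np.hstack([cv2.resize(a,(450,500)),cv2.resize(b,(350,330)).__class__(cv2.copyMakeBorder(cv2.resize(b,(350,330)),0,170,0,0,cv2.BORDER_CONSTANT).shape,np.uint8) if 0 else cv2.copyMakeBorder(cv2.resize(b,(350,330)),0,170,0,0,cv2.BORDER_CONSTANT)]))
```

```text
clock 11.68 op 0.239 F [-0.1  0.1 -4. ] eef [ 579.9 -202.9  219.4] [-3.1414e+00 -7.0000e-04  2.1257e+00]
shift [-0.0012 -0.002   0.0005] rot [-0.0002 -0.0007  0.0071]
```

View pics/c6.png

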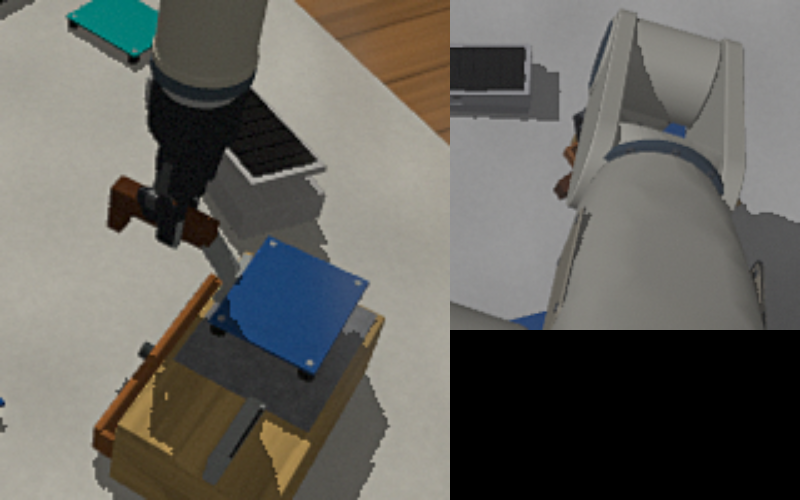

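The side view shows the plate level on the blade above the pad, slab at crop (290,305), with the capo clear. The top view is blocked by the arm. I measure the plate in the side view.

Run:
```python
from h import *
f=load('s6'); im,bl,_=masks(f); m=cv2.morphologyEx(bl.astype(np.uint8),cv2.MORPH_CLOSE,np.ones((5,5)))
r=rect(f,m,(386,252),132.5,'plate')
n,l,st,c=cv2.connectedComponentsWithStats(m); i=l[252,386]
print(st[i])
d=np.array([np.cos(1.023),-np.sin(1.023)]); e=np.array([-d[1],d[0]]); v=np.array(r[0])-[637,-300.5]; print('pad frame',v@d,v@e)
```

```text
plate [ 640.9 -300.5] [119.4  94.7] 32.3 1803
[ 361  225   56   54 1803]
pad frame 2.064656343428131 3.2922570503777266
```

>>> drive_tool(targets=[0,-0.0005,0.002,0,0,0.004,0,0,-0.001,0.005,0,0,0.008,0,0,-0.0015,0.008,0,0,0.012,0,0,-0.0015,0.011,0,0,0.012,0,0,-0.0015,0.014,0,0,0.012,0,0,-0.0015,0.017,0,0,0.012,0,0,-0.0015,0.02,0,0,0.012,0,0,-0.0015,0.022,0,0,0.012,0,0,-0.0015,0.024,0,0,0.012,0,0,-0.0015,0.025,0,0,0.012,0,0,-0.0015,0.026,0,0,0.012,0,0,-0.0015,0.026,0,0,0.012,0])

```text
clock: 12.78
eef_pos: [578.8, -204.5, 193.5]
tcp_rot: [-3.141, -0.0, 2.112]
contact_force: [0.3, 0.4, -2.3]
opening: 0.242
```

>>> drive_tool(targets=[0,0,0.001,0,0,0,0,0,0,0.002,0,0,0,0,0,0,0.003,0,0,0,0,0,0,0.004,0,0,0,0,0,0,0.005,0,0,0,0,0,0,0.006,0,0,0,0,0,0,0.007,0,0,0,0,0,0,0.008,0,0,0,0,0,0,0.009,0,0,0,0,0,0,0.009,0,0,0,0])

```text
clock: 13.62
eef_pos: [578.8, -204.5, 184.5]
tcp_rot: [-3.142, -0.0, 2.112]
contact_force: [0.5, -0.2, -2.5]
opening: 0.241
```

Run:
```python
from h import *
goal(578.8,-205,129.5,-1.023)
f=snap('side','s7'); im,bl,_=masks(f); m=cv2.morphologyEx(bl.astype(np.uint8),cv2.MORPH_CLOSE,np.ones((5,5)))
r=rect(f,m,(380,272),101,'plate')
d=np.array([np.cos(1.023),-np.sin(1.023)]); e=np.array([-d[1],d[0]]); v=np.array(r[0])-[637,-300.5]; print('pad frame',v@d,v@e)
```

```text
clock 13.62 op 0.241 F [ 0.5 -0.2 -2.5] eef [ 578.8 -204.5  184.5] [-3.1416 -0.      2.1118]
shift [-0.0004 -0.0002  0.0011] rot [-0.     -0.     -0.0068]
plate [ 638.9 -302.7] [119.1  95.2] 31.3 1766
pad frame 2.8936722566744058 0.4717776812830188
```

>>> drive_tool(targets=[0,0,0.001,0,0,0,0,0,0,0.001,0,0,0,0,0.002,0,0.001,0,0,0,0,0.005,0,0.001,0,0,0,0,0.009,0,0.001,0,0,0,0,0.013,0,0.001,0,0,0,0,0.017,0,0.001,0,0,0,0,0.02,0,0.001,0,0,0,0,0.02,0,0.001,0,0,0,0])

```text
clock: 14.42
eef_pos: [568.1, -186.7, 183.6]
tcp_rot: [-3.141, -0.0, 2.112]
contact_force: [-0.1, -0.4, -2.2]
opening: 0.239
```

Run:
```python
from h import *
print(sense()['contact_force'],sense()['eef_pos'])
f=snap('side','s8'); im,bl,_=masks(f); m=cv2.morphologyEx(bl.astype(np.uint8),cv2.MORPH_CLOSE,np.ones((5,5)))
r=rect(f,m,(380,272),101,'plate')
d=np.array([np.cos(1.023),-np.sin(1.023)]); e=np.array([-d[1],d[0]]); v=np.array(r[0])-[637,-300.5]; print('pad frame',v@d,v@e)
```

```text
[-0.13039571 -0.43294905 -2.19548734] [ 568.0708662  -186.70478669  183.63902959]
plate [ 638.9 -302.8] [119.1  95.1] 31.3 1841
pad frame 2.9419593419813457 0.4717040980192754
```

>>> drive_tool(targets=[0.004,0,0,0,0,0,0,0.01,0,0,0,0,0,0,0.018,0,0,0,0,0,0,0.028,0,0,0,0,0,0,0.038,0,0,0,0,0,0,0.05,0,0,0,0,0,0,0.062,0,0,0,0,0,0,0.075,0,0,0,0,0,0,0.09,0,0,0,0,0,0,0.11,0,0,0,0,0,0,0.13,0,0,0,0,0,0,0.15,0,0,0,0,0,0])

```text
clock: 15.47
eef_pos: [490.1, -57.4, 183.6]
tcp_rot: [-3.142, -0.0, 2.112]
contact_force: [0.8, 0.2, -1.8]
opening: 0.242
```

Run:
```python
from h import *
goal(458,-11,60,-.075)
f=snap('side','s9'); im,bl,_=masks(f); m=cv2.morphologyEx(bl.astype(np.uint8),cv2.MORPH_CLOSE,np.ones((5,5)))
r=rect(f,m,(380,272),101,'plate')
```

```text
clock 15.47 op 0.242 F [ 0.8  0.2 -1.8] eef [490.1 -57.4 183.6] [-3.1416e+00 -1.0000e-04  2.1117e+00]
shift [ 0.0563 -0.0036  0.0698] rot [ 1.000e-04 -1.000e-04 -9.549e-01]
plate [ 638.9 -302.7] [119.1  95.2] 31.3 1872
```

>>> drive_tool(targets=[0.01,0,0,0,0,-0.05,0,0.025,-0.001,0,0,0,-0.15,0,0.04,-0.002,0,0,0,-0.27,0,0.056,-0.003,0.005,0,0,-0.39,0,0.056,-0.004,0.015,0,0,-0.5,0,0.056,-0.004,0.025,0,0,-0.6,0,0.056,-0.004,0.035,0,0,-0.7,0,0.056,-0.004,0.045,0,0,-0.79,0,0.056,-0.004,0.055,0,0,-0.87,0,0.056,-0.004,0.063,0,0,-0.93,0,0.056,-0.004,0.069,0,0,-0.955,0,0.056,-0.004,0.07,0,0,-0.955,0])

```text
clock: 16.52
eef_pos: [458.2, -12.4, 112.9]
tcp_rot: [-3.142, -0.001, 3.067]
contact_force: [0.1, 0.0, -2.2]
opening: 0.246
```

>>> drive_tool(targets=[0,0,0.004,0,0,0,0,0,0,0.008,0,0,0,0,0,0,0.012,0,0,0,0,0,0,0.014,0,0,0,0,0,0,0.016,0,0,0,0,0,0,0.017,0,0,0,0,0,0,0.018,0,0,0,0,0,0,0.018,0,0,0,0])

```text
clock: 17.18
eef_pos: [459.0, -12.9, 95.5]
tcp_rot: [-3.142, -0.0, 3.067]
contact_force: [0.2, 0.8, -0.6]
opening: 0.241
```

Run:
```python
from h import *
goal(458,-11,40,-.075)
```

```text
clock 17.18 op 0.241 F [ 0.2  0.8 -0.6] eef [459.  -12.9  95.5] [-3.1416e+00 -1.0000e-04  3.0666e+00]
shift [0.0011 0.0018 0.0016] rot [-0.     -0.0001 -0.    ]
```

>>> drive_tool(targets=[0,0,0.0005,0,0,0,0,0,0,0.001,0,0,0,0,0,0,0.001,0,0,0,0], force=30)

```text
clock: 17.43
eef_pos: [459.0, -12.9, 94.6]
tcp_rot: [3.142, 0.0, 3.067]
contact_force: [-0.1, -0.2, -2.0]
opening: 0.244
```

>>> drive_tool(targets=[0,0,0,0,0,0,0.26,0,0,0,0,0,0,0.3,0,0,0,0,0,0,0.35,0,0,0,0,0,0,0.4,0,0,0,0,0,0,0.5,0,0,0,0,0,0,0.6,0,0,0,0,0,0,0.8,0,0,0,0,0,0,1,0,0,0,0,0,0,1,0,0,0,0,0,0,1,0,0,0,0,0,0,1], force=20)

```text
clock: 18.35
eef_pos: [459.0, -12.9, 94.6]
tcp_rot: [-3.142, 0.0, 3.067]
contact_force: [0.1, 0.2, -0.2]
opening: 1.001
```

>>> drive_tool(targets=[0,0,-0.01,0,0,0,1,0,0,-0.03,0,0,0,1,0,0,-0.06,0,0,0,1,0,0,-0.1,0,0,0,1,0,0,-0.13,0,0,0,1,0,0,-0.16,0,0,0,1,0,0,-0.18,0,0,0,1,0,0.04,-0.18,0,0,0,1,0,0.08,-0.18,0,0,0,1,0,0.12,-0.18,0,0,0,1,0,0.16,-0.18,0,0,0,1,0,0.2,-0.18,0,0,0,1])

```text
clock: 19.35
eef_pos: [473.6, 188.3, 275.7]
tcp_rot: [3.141, 0.001, 3.066]
contact_force: [0.6, -0.6, -0.1]
opening: 1.002
```

>>> drive_tool(targets=[0.05,0.1,0,0,0,0,1,0.05,0.1,0,0,0,0,1,0.05,0.1,0,0,0,0,1,0.05,0.1,0,0,0,0,1,0.05,0.1,0,0,0,0,1])

```text
clock: 19.77
eef_pos: [430.7, 291.2, 275.2]
tcp_rot: [3.142, 0.0, 3.07]
contact_force: [0.7, 0.2, 0.3]
opening: 0.998
```

Run:
```python
from h import *
s=snap('side','s10');t=snap('top','t10')
cv2.imwrite('pics/c10.png',np.hstack([cv2.resize(s['color'][90:340,110:430],(480,375)),cv2.resize(t['color'][70:270,140:310],(319,375))]))
d=np.array([np.cos(1.023),-np.sin(1.023)]); e=np.array([-d[1],d[0]])
for f,p in((s,(380,272)),(t,(356,138))):
    m=cv2.morphologyEx(masks(f)[1].astype(np.uint8),cv2.MORPH_CLOSE,np.ones((3,3))); r=rect(f,m,p,101,'plate')
    if r: v=np.array(r[0])-[637,-300.5]; print('pad frame',v@d,v@e)
print(rect(t,masks(t)[2],(267,203),52,'handle'),sense()['contact_force'],sense()['clock'])
for n in('top','side'):
    a=load(n+'0')['color'];b=(t if n=='top' else s)['color']
    for k,q in dict(dish=dict(top=(160,227),side=(192,152)),dist=dict(top=(143,145),side=(268,120)),wah=dict(top=(264,106),side=(365,185)),capo=dict(top=(386,167),side=(366,302))).items():
        x,y=q[n]; print(n,k,np.abs(a[y-10:y+10,x-10:x+10].astype(int)-b[y-10:y+10,x-10:x+10]).mean().round(1),end='; ')
```

```text
plate [ 638.9 -302.6] [119.   94.9] 31.2 1869
pad frame 2.7677082307380703 0.536256488098859
plate [ 636.5 -300.8] [117.9  95.8] 31.3 1064
pad frame -0.0072946723319324966 -0.5986269409081586
handle [442.  -13.3] [16.2 94.7] 88.0 134
((441.96820068359375, -13.345743179321289), (16.22779655456543, 94.69422912597656), 87.95767974853516) [-0.22936306 -0.17417533  0.85575228] 19.8667
top dish 37.1; top dist 3.7; top wah 3.1; top capo 4.9; side dish 2.3; side dist 3.6; side wah 3.6; side capo 2.3;
```

View pics/c10.png

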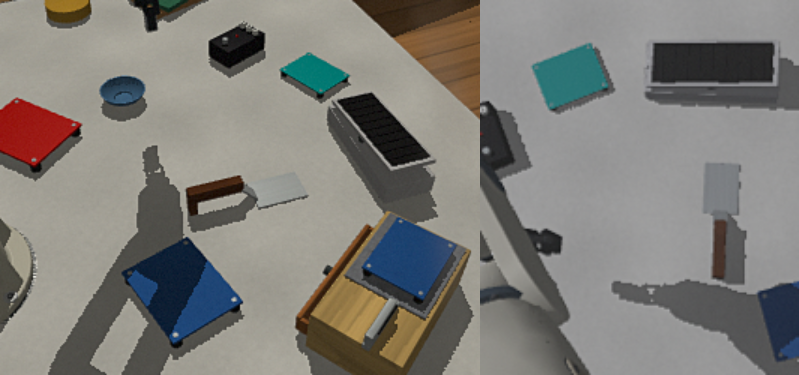

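The side view shows the plate centred on the pad at (410,258). The lifter stands on blade and heel at (245,190), and the capo, dish and pedals look unchanged. The top view's dish difference comes from the arm hiding it.

```bash
python3 -c "
from h import *
sign_off()"
```

```text
the job is handed in; nothing more can be done
```

The small blue plate is on the felt pad, feet down, and the lifter is back on bare sideboard near where it started. I handed the job in at about 20 s; `sign_off` gives no verdict.

- **Plate:** the last side view put its centre 2.8 mm (pad x) and 0.5 mm (pad y) off the pad's centre. The last top view put it 0.0 and -0.6 mm off, so the two views disagree by about 3 mm along x. The angle is within about 0.5° of square. The plate did not shift while the blade was drawn out.
- **Lifter:** it stands on blade and heel, judged by eye in the last picture. I did not measure its final height or tilt.
- **Other objects:** the capo, pedals and dish look unchanged in the side view. The top-view check failed for the dish, because the arm covered it there.
- **Robot:** the gripper is open and clear, and the wrist force was near zero.

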